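Sort left-hand and right-hand lens mounts into their trays

ROBOT

A 6-joint arm with a two-finger parallel gripper is mounted at the origin on the work surface. World frame = base frame: x ahead of the robot, y to its left, z up, the work surface at z = 0. Lengths are in m, angles in degrees, forces in N, time in s.
With the tool pointing down it reaches from about 0.375 to 0.9 m from the base axis. Payload 3.1 kg.
Tool frame: the origin (TCP) lies midway between the tips of the shut fingers; the grasp point (between the pads) lies bot.hold_point_z behind it (bot.hold_point_z is the distance from the TCP to the grasp point, in m); z points along the fingers, y is the direction in which the jaws open and shut (so a half turn about z gives the same grasp; the last joint's range is limited). The gripper opens to 87 mm and grips with 3 to 60 N. Pads are 19 mm wide; open, the fingers measure 117 mm over their backs; the gripper's body (75 mm by 190 mm) begins 51 mm behind the grasp point.
Start: joints at [-79.727, 30.224, 82.088, -0, 67.689, -10.227], TCP at [0.219, -0.585, 0.223] pointing down, gripper open.
Joint ranges: [-176.69, 176.69], [-43.24, 126.21], [12.49, 139.97], [-82, 262], [0, 151.66], [-163.58, 163.58]. Speed limits (degrees/s): [159.86, 159.86, 180, 180, 180, 180].

INTERFACE

Orientations are given as a 3x3 rotation matrix whose columns are the frame's x, y, z axes.
In Python, from rig import bot, vision gives the robot as it stands.
- The arm moves only by the shell command python3 -m inch 'ROWS'. ROWS is JSON, a list of rows, each a list of 5 numbers: the finger opening in mm, from 0 to 87, then the shift along the tool's x, y, z in mm, then the turn about the tool's z in rad. In form: [[hand, dx, dy, dz, roll], ...]. A call has 1 to 8 rows; each row is the pose to reach, as a shift and turn from the pose measured when the call began, along the tool's axes at that moment; what a row does not reach only later rows make up. A row lasts 1/10 s, in which the tool goes at most 50 mm and 8.59 degrees, less where a joint would pass 70% of its speed; a pose out of reach is approached as far as the arm can. A call with a gripper value outside its range is refused whole. The fingers move at their own pace and stop on an object; the grip force is fixed at half the most. Time passes only in rows, so rows that repeat a pose let the fingers close. It gives the time, the measured TCP pose, the force and the opening at its end, in the units of the state.
- bot.read_state(): the state, without advancing time (a new reading comes with each control period).
- vision.capture(name): name is "scene" or "top"; returns (picture, depth): 384x512x3 uint8, red, green, blue; 384x512 float32, m along the optical axis (not along the pixel's ray), 0 where there is no reading.
- vision.camera_model(name): a dict with "intrinsics" (3x3 intrinsics, pixels), "camera_from_world" (4x4, takes a point from world to camera coordinates). Camera axes: x right, y down, z forward; pixel columns grow to the right and rows downward; lengths in m; the calibration is good to about 2 mm. A picture is of the moment at which its call begins. camera_model takes no time and is no camera call.
- bot.hand_in(): hands the job in, once; it reports no verdict.
The state is a dict: "time_s": time; "joint_positions": joint angles; "qvel": joint speeds; "tau": joint torques, N m; "position": TCP position; "tcp_rot": TCP orientation; "force": force on the tool from outside, world axes, zero at the start; "moment": the same for the moment, N m; "opening": opening from 0.0 (shut) to 1.0 (fully open).
Only numpy, scipy, OpenCV 4.12 (cv2) and the standard library are available. Lean on these libraries where they do the work, as an engineer would, in place of code of your own. Each camera call takes 0.05 s, during which the arm holds its last target. There are 200 camera calls.

TASK

On the cleanroom optics bench, sort the mirror-image pair of lens mounts: put the left-hand mount in the blue tray and the right-hand mount in the yellow tray. Set each one down on its foot, flat on the tray floor, without dropping it.

Things in the scene. Friction and masses are not known exactly. Their poses are not given: they have to be found in the camera images.
- mount_left: Black lens mount, blue lens, 150 g (sizes in mm). Seen from above, lens barrel away from you, its one flat lug (22x32, 8 thick, white dot) points LEFT at the near end. Origin: underside, below the grip rib; x to barrel, y left, z up. Bar 24 wide, 8 thick, x -40..28. Bare-metal rib to grasp across y: 12 thick, 30 long, top at z 46. Barrel 38 wide, 24 high, at x 40. All within 60 of origin. The two-lug mount is not part of the job.
- mount_right: Mirror image of mount_left, same material and sizes: seen from above with the lens barrel pointing away from you, its one lug points RIGHT (y -44..-12 mm, x -40..-18 mm). Origin on the underside, below the middle of the grip rib; x towards the barrel, y left, z up. Grasp the rib across y: 12 mm thick, 30 mm long, top 46 mm above the underside, above an 8 mm thick bar.
- tray_left: Blue open plastic tray for left-hand mounts, fixed to the bench, empty, outside 170 mm (x) by 160 mm (y), 22 mm high, walls and floor 4 mm thick. Origin: centre of the underside, on the bench; z up. It may stand on either side of the bench, slightly turned. A mount fits in its middle at any heading.
- tray_right: Yellow open plastic tray for right-hand mounts, fixed to the bench, empty, outside 170 mm (x) by 160 mm (y), 22 mm high, walls and floor 4 mm thick. Origin: centre of the underside, on the bench; z up. It may stand on either side of the bench, slightly turned. A mount fits in its middle at any heading.

How it is judged:
By the outcome, as a careful person would: the job done as asked, in the order asked, and still so for the second after the job is handed in, with the robot touching nothing.
It also fails if it takes over 58 s, if anything falls off the work surface, if the arm or the gripper's body presses on something with over 40 N, if the wrist force passes 120 N, or if a joint passes its speed limit or range.

## Working session

There is one attempt and no reset: what is moved stays moved. The work goes in short steps, Python scripts to look and compute and a shell command to move; the robot and the scene stay as the last step left them, time stands still between calls to the robot, and variables do not carry over. Pictures are saved under pics/ and viewed, about 8 in all and at most 12, crops included, and the job is handed in when it is done.

```bash
mkdir -p pics; ls; cat > h.py <<'E'
import numpy as np,cv2
from rig import bot,vision
def snap(n):
    im,d=vision.capture(n); np.savez(f'{n}.npz',im=im,d=d); return im,d
def load(n):
    z=np.load(f'{n}.npz'); return z['im'],z['d']
def cloud(n,d):
    m=vision.camera_model(n);K=m["intrinsics"];T=np.linalg.inv(np.array(m["camera_from_world"]))
    v,u=np.mgrid[:d.shape[0],:d.shape[1]];K=np.array(K)
    P=np.stack([(u-K[0,2])/K[0,0]*d,(v-K[1,2])/K[1,1]*d,d],-1)
    return P@T[:3,:3].T+T[:3,3]
def save(im,f,s=1): cv2.imwrite(f'pics/{f}.png',cv2.resize(im[...,::-1],None,fx=s,fy=s,interpolation=cv2.INTER_CUBIC))
E
python3 - <<'E'
from h import *
for n in("top","scene"):
    im,d=snap(n); save(im,n+'0',1.5)
    print(np.round(vision.camera_model(n)["camera_from_world"],3).tolist())
print(bot.hold_point_z, bot.read_state())
E
```

```text
pics
[[0.015, -1.0, 0.021, -0.001], [-0.992, -0.018, -0.121, 0.554], [0.122, -0.019, -0.992, 0.771], [0.0, 0.0, 0.0, 1.0]]
[[0.757, 0.654, -0.008, -0.405], [0.512, -0.601, -0.614, -0.249], [-0.406, 0.46, -0.79, 1.281], [0.0, 0.0, 0.0, 1.0]]
0.0187 {'time_s': 0.1, 'joint_positions': array([-7.97249315e+01,  3.02742436e+01,  8.21503041e+01, -2.40989844e-04,
        6.76886786e+01, -1.02276533e+01]), 'qvel': array([-0.03714522, -0.15852351, -0.12223675, -0.0413831 , -0.04693696,
       -0.06415218]), 'tau': array([ 7.16985511e-06, -4.40982771e+01, -1.77151018e+01,  6.34113676e-02,
        5.34003088e-02, -4.99796454e-05]), 'position': array([ 0.21880918, -0.58473336,  0.22165602]), 'tcp_rot': array([[ 9.36655053e-01,  3.50253029e-01, -3.56326324e-04],
       [ 3.50253039e-01, -9.36653100e-01,  1.94378389e-03],
       [ 3.47062041e-04, -1.94545938e-03, -9.99998047e-01]]), 'force': array([ 0.39876014, -0.10105535, -0.61543266]), 'moment': array([ 0.03366179,  0.00541779, -0.02072598]), 'opening': 1.0011497607367104}
```

View pics/top0.png

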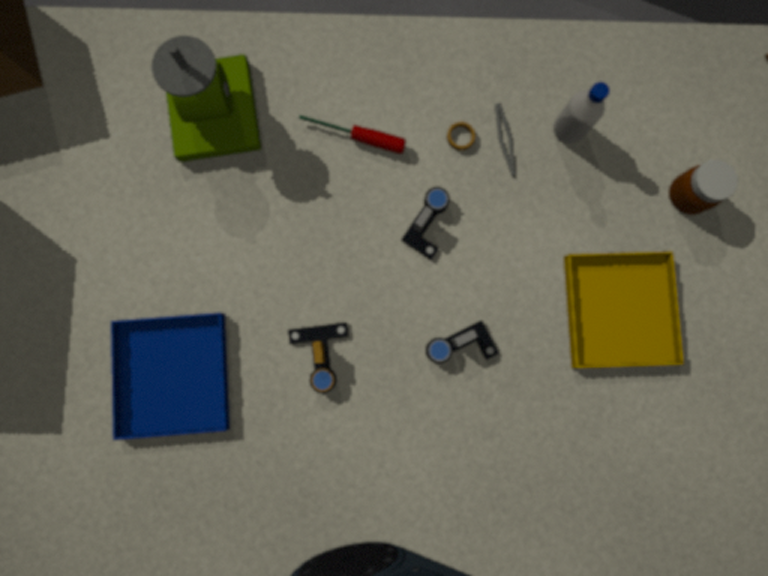

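View pics/scene0.png

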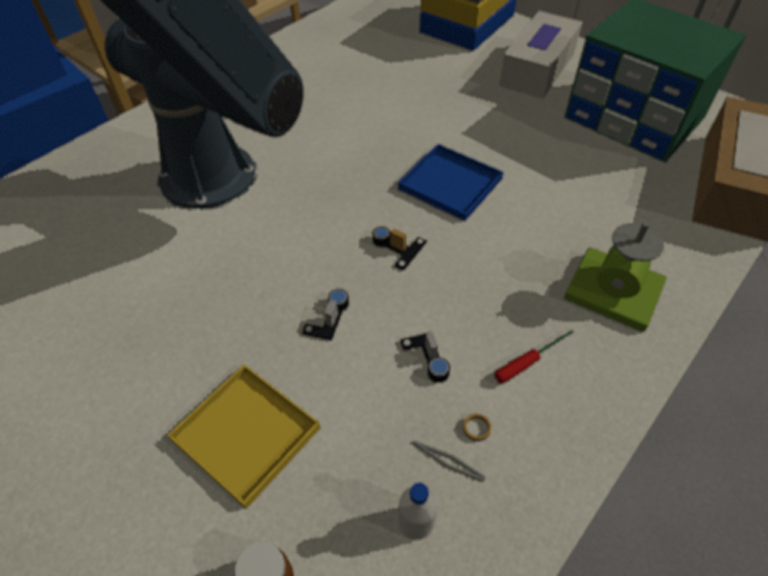

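The top view has +x up and +y left. At (436,199)–(430,250) a mount has its lug on the right of its barrel direction, so it is the right-hand one. The mount at (439,350)–(490,350) has its lug on the left, so it is the left-hand one. The orange-ribbed one at (320,355) is the two-lug decoy. Blue tray is at (170,376), yellow at (625,310).

```bash
python3 - <<'E'
from h import *
im,d=load('top'); P=cloud('top',d)
save(im[115:255,255:345],'crop',5.5)  # origin u255 v115
def at(u,v): return np.round(P[int(v/1.5),int(u/1.5)],4)
for n,(u,v) in dict(Rbar=(436,199),Rrib=(426,218),Rdot=(430,250),Lbar=(439,350),Lrib=(466,338),Ldot=(490,352)).items(): print(n,at(u,v))
for n,(u,v) in dict(blue=(170,376),yel=(625,310)).items(): print(n,at(u,v))
for n,c in dict(blue=[[113,322],[224,316],[228,431],[116,438]],yel=[[566,256],[671,253],[682,364],[576,367]]).items():
    print(n,[at(*q) for q in c])
for n,(u,v) in dict(R=(430,220),L=(463,340)).items():
    u=int(u/1.5);v=int(v/1.5);w=P[v-28:v+28,u-32:u+32].reshape(-1,3)
    rib=w[(w[:,2]>.038)&(w[:,2]<.055)]
    c,ax=cv2.PCACompute(rib[:,:2].astype(np.float32),mean=None); print(n,len(rib),c,ax[0],np.percentile(rib[:,2],[5,50,95]))
E
```

```text
Rbar [ 0.6928 -0.0579  0.026 ]
Rrib [ 0.6574 -0.0429  0.0461]
Rdot [ 0.6179 -0.0508  0.0102]
Lbar [ 0.4666 -0.0634  0.0267]
Lrib [ 0.484  -0.1     0.0439]
Ldot [ 0.4658 -0.1408  0.0111]
blue [0.4237 0.3285 0.0061]
yel [ 0.5323 -0.3478  0.0048]
blue [array([0.5006, 0.4097, 0.0217]), array([0.5128, 0.2533, 0.01  ]), array([0.3447, 0.2406, 0.0011]), array([0.3352, 0.3928, 0.0223])]
yel [array([ 6.146e-01, -2.623e-01, -3.000e-04]), array([ 0.6179, -0.4138,  0.0222]), array([ 0.4525, -0.4223,  0.0208]), array([ 0.4458, -0.2665,  0.0211])]
R 81 [[ 0.6582854  -0.03930129]] [ 0.8306074 -0.5568584] [0.04227053 0.04652268 0.04896341]
L 83 [[ 0.48371196 -0.10133188]] [-0.45444432  0.8907751 ] [0.04388815 0.04602173 0.04843269]
```

View pics/crop.png

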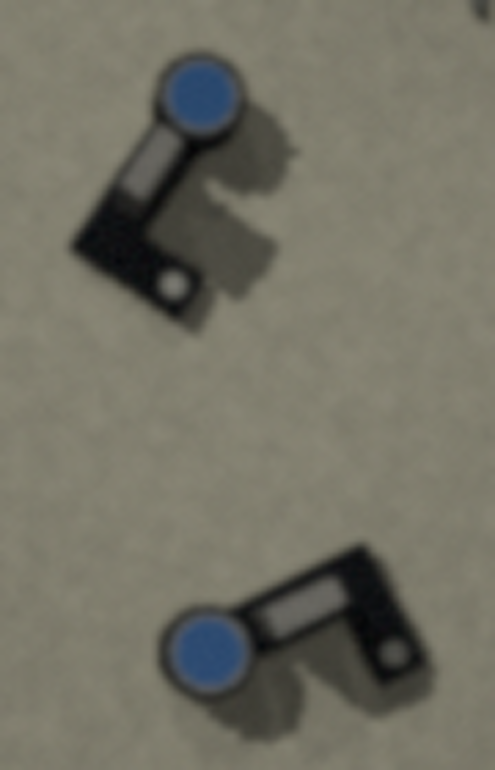

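The crop confirms handedness: upper (dot at 172,285) is the right-hand mount, lower (dot at 395,655) the left-hand one. Both stand upright, and barrel offsets from the ribs match 40 mm.

```bash
cat >> h.py <<'E'
def go(x,y,z,yaw):
    s=bot.read_state();R=s['tcp_rot'];d=R.T@(np.array([x,y,z])-s['position'])*1000
    y0=np.arctan2(R[1,0],R[0,0]);r=(y0-np.radians(yaw)+np.pi)%(2*np.pi)-np.pi
    print('shift',d.round(1),'roll',round(r,3),'alt',round(r-np.sign(r)*np.pi,3),'t',round(s['time_s'],2),'pos',s['position'].round(4),'yaw',np.degrees(y0).round(1),'F',s['force'].round(1),'op',round(s['opening']*87,1),'j6',s['joint_positions'][5].round(1))
E
python3 -c "
from h import *
go(.484,-.101,.12,117)"
python3 -m inch '[[87,80,-70,20,-0.3],[87,160,-140,40,-0.6],[87,240,-210,60,-0.9],[87,320,-280,80,-1.2],[87,418,-361,100,-1.5],[87,418,-361,100,-1.684],[87,418,-361,100,-1.684],[87,418,-361,100,-1.684]]'
python3 -c "
from h import *
go(.484,-.101,.12,117)"
```

```text
shift [ 417.8 -360.   102.5] roll -1.684 alt 1.457 t 0.1 pos [ 0.2188 -0.5847  0.2217] yaw 20.5 F [ 0.4 -0.1 -0.6] op 87.1 j6 -10.2
time_s: 0.9
position: [0.4074, -0.2379, 0.1502]
tcp_rot: [[0.007, 1.0, -0.0], [1.0, -0.007, 0.002], [0.002, -0.0, -1.0]]
force: [0.7, -0.8, 0.2]
opening: 1.0
shift [137.4  75.6  30.4] roll -0.479 alt 2.663 t 0.9 pos [ 0.4074 -0.2379  0.1502] yaw 89.6 F [ 0.7 -0.8  0.2] op 87.0 j6 -43.6
```

```bash

python3 -m inch '[[87,137,76,30,-0.479],[87,137,76,30,-0.479],[87,137,76,30,-0.479],[87,137,76,30,-0.479],[87,137,76,30,-0.479],[87,137,76,30,-0.479],[87,137,76,30,-0.479],[87,137,76,30,-0.479]]'
python3 - <<'E'
from h import *
im,d=snap('scene');P=cloud('scene',d)
save(im[150:260,190:310],'s1',5)
go(.484,-.101,.016,117)
E
```

```text
time_s: 1.7
position: [0.484, -0.103, 0.1207]
tcp_rot: [[-0.451, 0.892, 0.0], [0.892, 0.451, 0.002], [0.001, 0.001, -1.0]]
force: [0.5, 0.0, -0.4]
opening: 0.999
shift [  1.5   0.7 104.7] roll -0.002 alt 3.139 t 1.75 pos [ 0.4841 -0.1028  0.1207] yaw 116.9 F [-0.2  0.4 -0.8] op 87.0 j6 -52.0
```

View pics/s1.png

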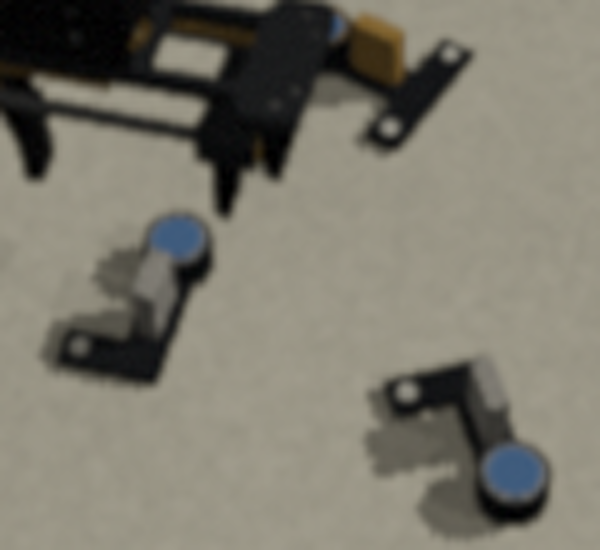

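The gripper hangs above the left-hand mount (rib at 155,290), with the tips either side; the mounts are undisturbed. Descend and grip.

```bash

python3 -m inch '[[60,1,1,35,0],[60,1,1,65,0],[60,1,1,85,0],[60,1,1,97,0],[60,1,1,104,0],[60,1,1,104,0],[60,1,1,104,0]]'
python3 -m inch '[[0,0,0,0,0],[0,0,0,0,0],[0,0,0,0,0],[0,0,0,0,0],[0,0,0,0,0],[0,0,0,0,0],[0,0,0,0,0],[0,0,0,0,0]]'
python3 -c "
from h import *
go(.484,-.101,.016,117)"
```

```text
time_s: 2.45
position: [0.485, -0.1018, 0.0173]
tcp_rot: [[-0.451, 0.892, 0.001], [0.892, 0.451, 0.001], [0.0, 0.002, -1.0]]
force: [-0.2, 1.0, -0.1]
opening: 0.697
time_s: 3.25
position: [0.485, -0.1017, 0.0173]
tcp_rot: [[-0.451, 0.892, 0.001], [0.892, 0.451, 0.001], [0.001, 0.002, -1.0]]
force: [-0.1, -0.6, 0.6]
opening: 0.134
shift [ 1.1 -0.5  1.3] roll -0.003 alt 3.139 t 3.25 pos [ 0.485  -0.1017  0.0173] yaw 116.8 F [-0.1 -0.6  0.6] op 11.7 j6 -51.8
```

```bash

python3 -m inch '[[0,0,0,-15,0],[0,0,0,-45,0],[0,0,0,-75,0],[0,0,0,-100,0],[0,0,0,-110,0],[0,0,0,-110,0]]'
python3 - <<'E'
from h import *
im,d=load('top');P=cloud('top',d);hsv=cv2.cvtColor(im,cv2.COLOR_RGB2HSV)
for n,lo,hi,u,v in (('blue',105,125,113,251),('yel',20,30,417,207)):
    m=cv2.inRange(hsv,(lo,130,40),(hi,255,255))>0
    w=np.zeros_like(m);w[v-55:v+55,u-55:u+55]=1
    q=P[m&w]; q=q[(q[:,2]>.012)&(q[:,2]<.03)]
    print(n,len(q),cv2.minAreaRect(q[:,:2].astype(np.float32)*1000))
go(.423,.325,.127,117)
E
```

```text
time_s: 3.85
position: [0.4855, -0.1021, 0.1283]
tcp_rot: [[-0.452, 0.892, 0.004], [0.892, 0.452, -0.0], [-0.002, 0.003, -1.0]]
force: [0.2, -0.4, -1.1]
opening: 0.132
blue 539 ((424.1045227050781, 323.7623291015625), (167.12925720214844, 159.56761169433594), 5.317956924438477)
yel 826 ((531.4896850585938, -342.0216979980469), (169.9331512451172, 162.03367614746094), 2.686260461807251)
shift [409.3 137.1   1. ] roll -0.003 alt 3.139 t 3.85 pos [ 0.4855 -0.1021  0.1283] yaw 116.8 F [ 0.2 -0.4 -1.1] op 11.5 j6 -51.8
```

```bash

python3 -m inch '[[0,20,7,0,0],[0,60,20,0,0],[0,105,35,0,0],[0,150,50,0,0],[0,195,65,0,0],[0,240,80,0,0],[0,285,95,0,0],[0,325,109,0,0]]'
python3 -c "
from h import *
go(.424,.324,.1,117)"
```

```text
time_s: 4.65
position: [0.4341, 0.2388, 0.1263]
tcp_rot: [[-0.452, 0.892, 0.0], [0.892, 0.452, -0.001], [-0.001, -0.0, -1.0]]
force: [0.8, -0.4, -0.8]
opening: 0.136
shift [80.6 29.4 26.2] roll -0.002 alt 3.139 t 4.65 pos [0.4341 0.2388 0.1263] yaw 116.9 F [ 0.8 -0.4 -0.8] op 11.8 j6 -10.9
```

```bash

python3 -m inch '[[0,35,13,0,0],[0,60,22,0,0],[0,75,27,0,0],[0,81,29,10,0],[0,81,29,30,0],[0,81,29,50,0],[0,81,29,50,0],[0,81,29,50,0]]'
python3 - <<'E'
from h import *
for i,n in enumerate(('scene','top')):
    im,d=snap(n)
    if n=='scene': save(im[80:180,230:350],'s2',5)
go(.424,.324,.0213,117)
E
```

```text
time_s: 5.45
position: [0.4231, 0.3229, 0.0753]
tcp_rot: [[-0.451, 0.893, -0.002], [0.893, 0.451, -0.002], [-0.001, -0.003, -1.0]]
force: [-0.8, 0.9, -0.8]
opening: 0.135
shift [ 0.3  0.  55.3] roll -0.003 alt 3.138 t 5.55 pos [0.4241 0.3237 0.0766] yaw 116.8 F [-0.4 -0.3 -1. ] op 11.5 j6 -1.4
```

View pics/s2.png

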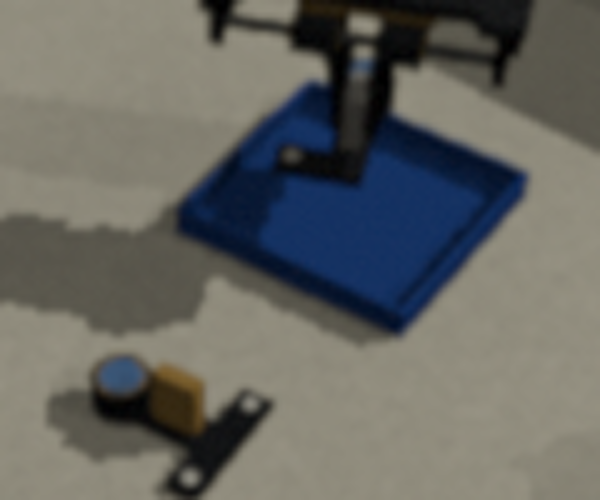

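The mount hangs level in the gripper over the tray (heel at 355,170), dot end at (290,155). Lower to just above the floor, then feel for it.

```bash

python3 -m inch '[[0,0,0,20,0],[0,0,0,38,0],[0,0,0,48,0],[0,0,0,51,0],[0,0,0,52,0],[0,0,0,52,0]]'
python3 -m inch '[[0,0,0,0.7,0],[0,0,0,1.4,0],[0,0,0,2,0],[0,0,0,2,0]]'
python3 -c "
from h import *
go(.424,.324,.0213,117)"
```

```text
time_s: 6.15
position: [0.4246, 0.3239, 0.0251]
tcp_rot: [[-0.451, 0.892, 0.002], [0.892, 0.451, -0.0], [-0.001, 0.002, -1.0]]
force: [0.7, 0.1, -0.8]
opening: 0.134
time_s: 6.55
position: [0.4246, 0.3239, 0.0233]
tcp_rot: [[-0.451, 0.892, 0.002], [0.892, 0.451, -0.0], [-0.001, 0.002, -1.0]]
force: [0.4, 0.7, -1.6]
opening: 0.136
shift [ 0.3 -0.5  1.9] roll -0.003 alt 3.138 t 6.55 pos [0.4246 0.3239 0.0233] yaw 116.8 F [ 0.4  0.7 -1.6] op 11.8 j6 -1.4
```

```bash

python3 -m inch '[[0,0,0,0.7,0],[0,0,0,1.3,0],[0,0,0,1.3,0]]'
python3 -m inch '[[0,0,0,0.5,0],[0,0,0,1,0],[0,0,0,1,0]]'
```

```text
time_s: 6.85
position: [0.4246, 0.3239, 0.0218]
tcp_rot: [[-0.451, 0.892, 0.002], [0.892, 0.451, -0.0], [-0.001, 0.002, -1.0]]
force: [-0.6, -0.5, -1.8]
opening: 0.134
time_s: 7.15
position: [0.4246, 0.3239, 0.0213]
tcp_rot: [[-0.451, 0.892, 0.002], [0.892, 0.451, -0.0], [-0.001, 0.002, -1.0]]
force: [-1.6, -0.1, 3.5]
opening: 0.132
```

Contact at the predicted height (force z turned to +3.5 N). Release gently and retreat.

```bash

python3 -m inch '[[14,0,0,0,0],[18,0,0,0,0],[24,0,0,0,0],[32,0,0,0,0],[40,0,0,0,0],[45,0,0,0,0],[45,0,0,0,0],[45,0,0,0,0]]'
python3 -m inch '[[45,0,0,-10,0],[45,0,0,-40,0],[45,0,0,-80,0],[45,0,0,-110,0],[60,0,0,-130,0],[60,0,0,-130,0]]'
python3 -c "
from h import *
go(.658,-.039,.15,-33.9)"
```

```text
time_s: 7.95
position: [0.4246, 0.3239, 0.0212]
tcp_rot: [[-0.451, 0.892, 0.002], [0.892, 0.451, -0.0], [-0.001, 0.002, -1.0]]
force: [0.5, -0.1, -0.0]
opening: 0.506
time_s: 8.55
position: [0.4263, 0.325, 0.1549]
tcp_rot: [[-0.451, 0.892, 0.009], [0.892, 0.451, 0.003], [-0.001, 0.01, -1.0]]
force: [0.2, 0.5, 1.3]
opening: 0.619
shift [-429.4   42.5    5.9] roll 2.631 alt -0.511 t 8.55 pos [0.4263 0.325  0.1549] yaw 116.8 F [0.2 0.5 1.3] op 53.8 j6 -1.4
```

```bash

python3 -m inch '[[60,-30,3,0,-0.03],[60,-80,8,0,-0.1],[60,-130,13,0,-0.17],[60,-180,18,0,-0.24],[60,-230,23,0,-0.31],[60,-280,28,0,-0.38],[60,-330,33,0,-0.45],[60,-380,38,0,-0.51]]'
python3 - <<'E'
from h import *
im,d=snap('top'); save(im[190:310,50:180],'t3',5)
go(.658,-.039,.12,146.1)
E
```

```text
time_s: 9.35
position: [0.6306, 0.0026, 0.1545]
tcp_rot: [[-0.831, 0.557, 0.007], [0.557, 0.831, 0.004], [-0.004, 0.007, -1.0]]
force: [0.4, 0.9, 0.4]
opening: 0.687
shift [-35.5 -16.3  35.6] roll -0.001 alt 3.14 t 9.4 pos [ 0.6371 -0.0055  0.1551] yaw 146.0 F [ 5.8 -4.2  1.2] op 59.9 j6 -66.6
```

View pics/t3.png

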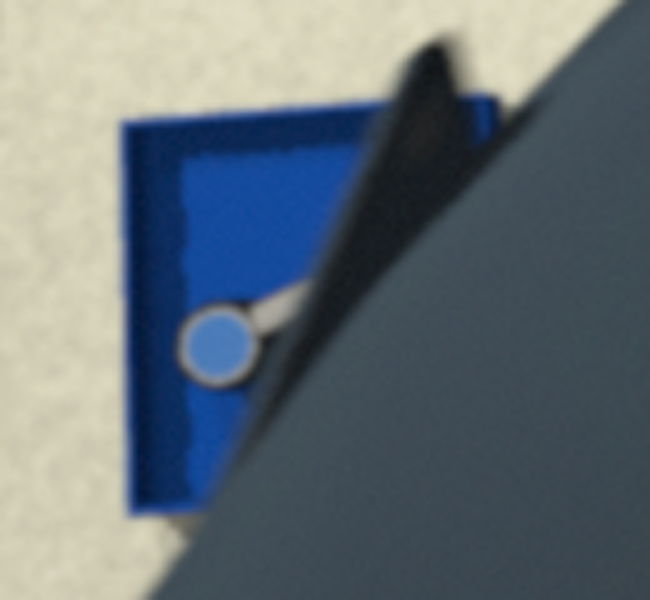

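The left mount stands in the blue tray (lens at 218,345); the arm hides the rest. On to the right mount.

```bash

python3 -m inch '[[60,-20,-9,5,0],[60,-35,-16,20,0],[60,-35,-16,35,0],[60,-35,-16,35,0],[60,-35,-16,35,0],[60,-35,-16,35,0]]'
python3 - <<'E'
from h import *
im,d=snap('scene'); save(im[170:290,230:350],'s4',5)
go(.658,-.039,.0173,146.1)
E
```

```text
time_s: 10.0
position: [0.6572, -0.0369, 0.1206]
tcp_rot: [[-0.83, 0.557, 0.016], [0.557, 0.83, -0.003], [-0.015, 0.007, -1.0]]
force: [0.5, 0.3, 0.0]
opening: 0.692
shift [  0.2  -2.1 103.8] roll 0.0 alt -3.141 t 10.05 pos [ 0.6576 -0.0371  0.1211] yaw 146.1 F [ 0.4 -0.2  0.7] op 60.2 j6 -69.1
```

View pics/s4.png

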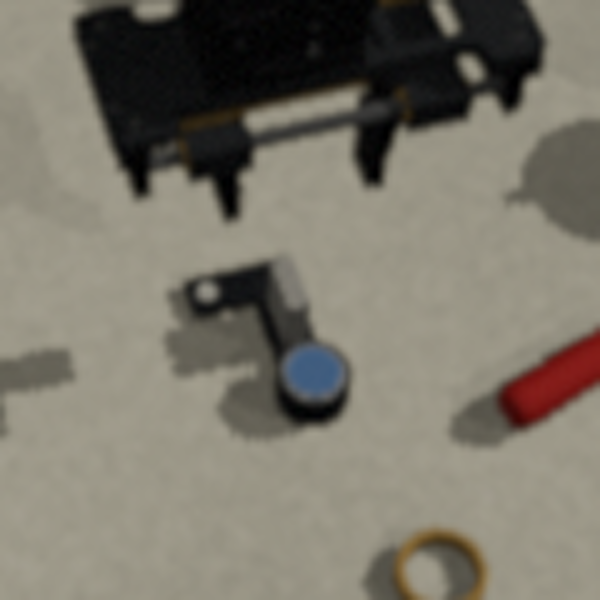

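The fingers straddle the right mount's rib (290,285); nothing in the way. Descend and grip.

```bash

python3 -m inch '[[60,0,-2,35,0],[60,0,-2,65,0],[60,0,-2,85,0],[60,0,-2,97,0],[60,0,-2,103,0],[60,0,-2,103,0],[60,0,-2,103,0]]'
python3 -c "
from h import *
go(.658,-.039,.0173,146.1)"
```

```text
time_s: 10.75
position: [0.6591, -0.0391, 0.0192]
tcp_rot: [[-0.83, 0.557, 0.019], [0.557, 0.83, -0.003], [-0.017, 0.008, -1.0]]
force: [0.9, -0.7, 0.7]
opening: 0.69
shift [ 1.  -0.6  1.9] roll 0.001 alt -3.141 t 10.75 pos [ 0.6591 -0.0391  0.0192] yaw 146.1 F [ 0.9 -0.7  0.7] op 60.0 j6 -69.3
```

```bash

python3 -m inch '[[0,0,0,1,0],[0,0,0,1,0],[0,0,0,1,0],[0,0,0,1,0],[0,0,0,1,0],[0,0,0,1,0],[0,0,0,1,0],[0,0,0,1,0]]'
python3 -m inch '[[0,0,0,-15,0],[0,0,0,-45,0],[0,0,0,-75,0],[0,0,0,-100,0],[0,0,0,-110,0],[0,0,0,-110,0]]'
python3 -c "
from h import *
go(.531,-.342,.127,146.1)"
```

```text
time_s: 11.55
position: [0.6592, -0.0392, 0.0182]
tcp_rot: [[-0.83, 0.557, 0.019], [0.557, 0.83, -0.003], [-0.018, 0.008, -1.0]]
force: [0.0, 0.7, 0.9]
opening: 0.136
time_s: 12.15
position: [0.6581, -0.039, 0.1304]
tcp_rot: [[-0.83, 0.557, 0.023], [0.557, 0.83, -0.004], [-0.021, 0.009, -1.0]]
force: [-0.4, -0.3, -1.9]
opening: 0.131
shift [ -63.2 -322.5    1.8] roll 0.001 alt -3.141 t 12.15 pos [ 0.6581 -0.039   0.1304] yaw 146.1 F [-0.4 -0.3 -1.9] op 11.4 j6 -69.3
```

```bash

python3 -m inch '[[0,-4,-20,0,0],[0,-12,-60,0,0],[0,-20,-105,0,0],[0,-29,-150,0,0],[0,-38,-195,0,0],[0,-46,-235,0,0],[0,-54,-275,0,0],[0,-59,-300,0,0]]'
python3 -c "
from h import *
go(.531,-.342,.08,146.1)"
```

```text
time_s: 12.95
position: [0.5378, -0.3232, 0.127]
tcp_rot: [[-0.829, 0.559, 0.02], [0.559, 0.829, -0.003], [-0.018, 0.009, -1.0]]
force: [0.5, 0.3, -2.0]
opening: 0.137
shift [ -4.  -19.8  46.9] roll -0.002 alt 3.14 t 12.95 pos [ 0.5378 -0.3232  0.127 ] yaw 146.0 F [ 0.5  0.3 -2. ] op 11.9 j6 -98.0
```

```bash

python3 -m inch '[[0,-3,-12,0,0],[0,-4,-20,10,0],[0,-4,-20,30,0],[0,-4,-20,45,0],[0,-4,-20,47,0],[0,-4,-20,47,0],[0,-4,-20,47,0]]'
python3 - <<'E'
from h import *
im,d=snap('scene'); save(im[220:340,100:230],'s5',5)
go(.531,-.342,.0222,146.1)
E
```

```text
time_s: 13.65
position: [0.5315, -0.3418, 0.0803]
tcp_rot: [[-0.83, 0.558, 0.021], [0.558, 0.83, -0.003], [-0.019, 0.009, -1.0]]
force: [0.6, 0.4, -1.4]
opening: 0.134
shift [ 1.7 -0.7 58.4] roll -0.001 alt 3.141 t 13.7 pos [ 0.5316 -0.3421  0.0806] yaw 146.1 F [-0.4 -0.  -0.8] op 11.5 j6 -99.8
```

View pics/s5.png

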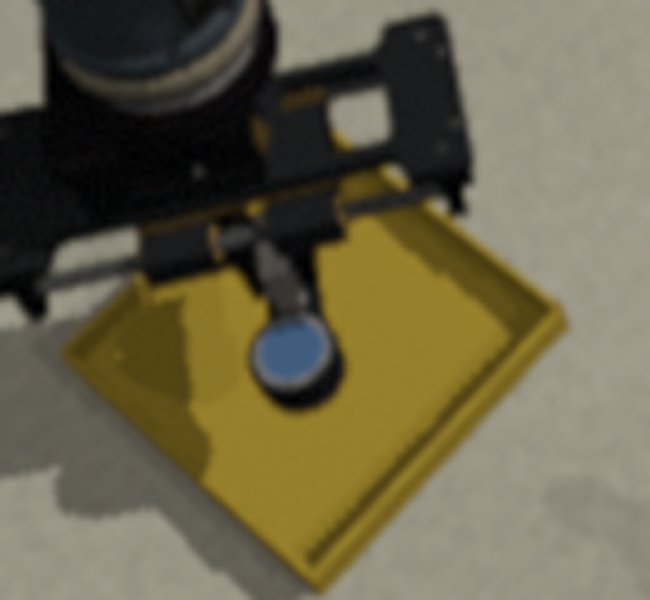

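The mount is held over the middle of the yellow tray (barrel at 292,355), well clear of the walls.

```bash

python3 -m inch '[[0,1,0,20,0],[0,1,0,38,0],[0,1,0,50,0],[0,1,0,54,0],[0,1,0,56,0],[0,1,0,56,0],[0,1,0,56,0]]'
python3 -m inch '[[0,0,0,0.6,0],[0,0,0,1.2,0],[0,0,0,1.2,0]]'
```

```text
time_s: 14.4
position: [0.5325, -0.3422, 0.0254]
tcp_rot: [[-0.829, 0.558, 0.022], [0.558, 0.83, -0.005], [-0.021, 0.008, -1.0]]
force: [-0.5, 0.8, -1.5]
opening: 0.14
time_s: 14.7
position: [0.5326, -0.3423, 0.0245]
tcp_rot: [[-0.829, 0.558, 0.023], [0.558, 0.83, -0.005], [-0.022, 0.008, -1.0]]
force: [0.4, -0.7, -1.8]
opening: 0.134
```

```bash

python3 -m inch '[[0,0,0,0.7,0],[0,0,0,1.4,0],[0,0,0,1.4,0]]'
python3 -m inch '[[0,0,0,0.5,0],[0,0,0,1,0],[0,0,0,1,0]]'
```

```text
time_s: 15.0
position: [0.5325, -0.3423, 0.0229]
tcp_rot: [[-0.829, 0.558, 0.022], [0.558, 0.83, -0.005], [-0.021, 0.008, -1.0]]
force: [0.3, -1.0, -0.6]
opening: 0.137
time_s: 15.3
position: [0.5326, -0.3423, 0.0223]
tcp_rot: [[-0.829, 0.558, 0.022], [0.558, 0.83, -0.005], [-0.022, 0.008, -1.0]]
force: [-0.1, -0.3, 1.0]
opening: 0.136
```

```bash

python3 -m inch '[[0,0,0,0.5,0],[0,0,0,0.8,0],[0,0,0,0.8,0]]'
python3 -m inch '[[14,0,0,0,0],[18,0,0,0,0],[24,0,0,0,0],[32,0,0,0,0],[40,0,0,0,0],[45,0,0,0,0],[45,0,0,0,0],[45,0,0,0,0]]'
python3 -m inch '[[45,0,0,-10,0],[45,0,0,-40,0],[45,0,0,-80,0],[45,0,0,-120,0],[45,0,0,-160,0],[45,0,0,-180,0],[45,0,0,-180,0]]'
python3 -c "
from h import *
go(.42,0,.25,146.1)"
```

```text
time_s: 15.6
position: [0.5327, -0.3423, 0.0221]
tcp_rot: [[-0.83, 0.558, 0.023], [0.558, 0.83, -0.005], [-0.022, 0.008, -1.0]]
force: [-0.2, 0.5, 4.9]
opening: 0.134
time_s: 16.4
position: [0.5327, -0.3423, 0.0221]
tcp_rot: [[-0.83, 0.558, 0.023], [0.558, 0.83, -0.005], [-0.022, 0.008, -1.0]]
force: [-0.2, 0.5, 0.1]
opening: 0.508
time_s: 17.1
position: [0.5305, -0.3429, 0.207]
tcp_rot: [[-0.829, 0.558, 0.029], [0.558, 0.83, -0.012], [-0.031, 0.007, -0.999]]
force: [-0.4, 0.1, 0.0]
opening: 0.516
shift [281.6 223.3 -50.3] roll -0.0 alt 3.141 t 17.1 pos [ 0.5305 -0.3429  0.207 ] yaw 146.1 F [-0.4  0.1  0. ] op 44.9 j6 -99.7
```

Move to the middle so that both trays are visible.

```bash

python3 -m inch '[[45,30,24,-6,0],[45,65,52,-12,0],[45,100,80,-18,0],[45,135,107,-24,0],[45,170,135,-30,0],[45,205,163,-36,0],[45,225,178,-40,0],[45,225,178,-40,0]]'
python3 - <<'E'
from h import *
im,d=snap('top');P=cloud('top',d)
a=cv2.resize(im[200:300,65:165],None,fx=4,fy=4,interpolation=2);b=cv2.resize(im[155:255,370:470],None,fx=4,fy=4,interpolation=2)
save(np.hstack([a,b]),'f6')
for n,x,y in (('L',.4246,.3239),('R',.5327,-.3423)):
    w=P[(np.hypot(P[...,0]-x,P[...,1]-y)<.06)]
    rib=w[(w[:,2]>.04)&(w[:,2]<.06)]; bar=w[(w[:,2]>.022)&(w[:,2]<.036)]
    print(n,len(rib),rib.mean(0),np.percentile(rib[:,2],[10,50,90]),len(bar),np.median(bar,0))
im,d=snap('scene');save(im,'f7',1.5)
E
```

```text
time_s: 17.9
position: [0.4391, -0.0658, 0.2405]
tcp_rot: [[-0.832, 0.555, 0.026], [0.555, 0.832, -0.01], [-0.027, 0.006, -1.0]]
force: [-0.2, -0.6, -0.8]
opening: 0.518
L 102 [0.42382552 0.32206558 0.04963257] [0.04584851 0.05021998 0.05226309] 278 [0.40707307 0.35660251 0.02905244]
R 100 [ 0.5323855  -0.3410748   0.04909998] [0.04385881 0.05011493 0.05241343] 274 [ 0.56367338 -0.36095892  0.02901501]
```

View pics/f6.png

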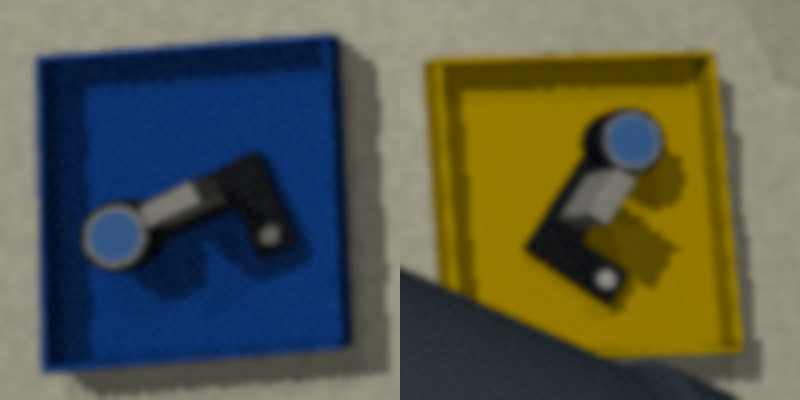

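View pics/f7.png

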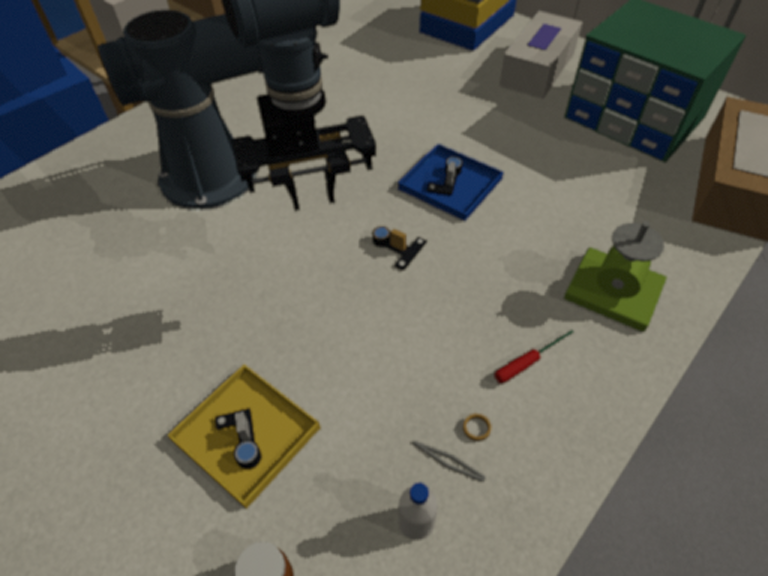

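Both mounts stand flat in their trays: lens at (115,235) in blue with the lug on its left, lens at (632,140) in yellow with the lug on its right. Rib tops read 50 mm (4 + 46), the barrels 29 mm (4 + 24), and the decoy is untouched.

```bash
python3 -m inch '[[45,0,0,0,0],[45,0,0,0,0],[45,0,0,0,0]]'; python3 -c "
from rig import bot
print(bot.hand_in())"
```

```text
time_s: 18.3
position: [0.4422, -0.0701, 0.2404]
tcp_rot: [[-0.829, 0.558, 0.029], [0.558, 0.83, -0.012], [-0.031, 0.006, -1.0]]
force: [-0.2, 0.1, -0.4]
opening: 0.517
the job is handed in; nothing more can be done
None
```

I put the left-hand mount in the blue tray, then the right-hand mount in the yellow tray, and handed the job in at about 18.3 s. I gripped each by its rib and lowered it until I felt the tray floor (3.5–5 N) before opening the fingers.

**Last checks:** both mounts stand upright near the middle of their trays. The rib tops read 50 mm (4 mm floor + 46 mm) and the barrel tops 29 mm (28 mm expected). In the last pictures the two-lug mount and the other objects look unmoved, and the robot was touching nothing. No check failed.

**Tool tilt:** for the right-hand mount the tool was tilted about 1°, which I could not correct with the moves available. It was the same at pick-up and at placing, and that mount still reads flat.

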